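# Gauge a spacer into the feeder and hold its sprung lid at the flag

## Robot

A 7-joint arm with a two-finger parallel gripper is mounted at the origin on the work surface. World frame = base frame: x ahead of the robot, y to its left, z up, the work surface at z = 0. Lengths are in mm, angles in rad, forces in N, time in s.
With the tool pointing down it reaches from about 400 to 875 mm from the base axis. Payload 4.4 kg.
Tool frame: the origin (TCP) lies midway between the tips of the shut fingers; the grasp point (between the pads) lies 19 mm behind it (ctrl.grip_point_offset is the distance from the TCP to the grasp point, in mm); z points along the fingers, y is the line along which they close (so a half turn about z gives the same grasp; the last joint's range is limited). The gripper opens to 85 mm and grips with 20 to 120 N. Pads are 22 mm wide; open, the fingers measure 114 mm over their backs; the gripper's body (76 mm by 85 mm) begins 54 mm behind the grasp point. The pads swing forward as they close: fully open they stand 13 mm farther back than shut.
Start: joints at [-1.339, 0.628, 0.038, 1.517, -0.027, 0.996, -0.02], TCP at [190.697, 621.412, 231.313] pointing down, gripper open.
Joint ranges: [-3.06, 3.06], [-0.37, 2.12], [-1.25, 1.32], [0.18, 2.47], [-1.1, 4.24], [0.23, 1.98], [-2.94, 2.94]. Speed limits (rad/s): [2.57, 2.57, 3.14, 3.14, 3.14, 3.14, 3.14].

## Interface

Orientations are given as [roll, pitch, yaw] about the fixed x, y, z axes, in that order (R = Rz(yaw) Ry(pitch) Rx(roll)).
In Python, from cell import ctrl gives the robot as it stands.
- The arm moves only by the tool creep_tool, called after ">>>" as name([rows], argument=value, ...), one row to a line, values as JSON. Schema: {"type":"object","properties":{"segments":{"type":"array","items":{"type":"object","properties":{"x":{"type":"number"},"y":{"type":"number"},"z":{"type":"number"},"rx":{"type":"number"},"ry":{"type":"number"},"rz":{"type":"number"},"jaw":{"type":"number"}},"additionalProperties":false,"required":["jaw"]},"minItems":1,"maxItems":12},"only":{"type":"string"},"quiet":{"type":"boolean"},"lines":{"type":"string"}},"required":["segments"],"additionalProperties":false}. segments is a list of rows, 1 to 12 of them, each an object with the fields x, y, z (the shift in mm), rx, ry, rz (a rotation vector in rad), jaw (the finger opening in mm); a field left out counts as zero (the opening has to be given); each row shifts and turns the commanded pose from where the row before left it, along the tool's axes as they then stand; what a row does not reach is not made up. A row lasts 1/10 s, in which the tool goes at most 50 mm and 0.15 rad, less where a joint would pass 70% of its speed; a pose out of reach is approached as far as the arm can. The fingers move at their own pace and stop on an object; the grip force is fixed at half the most. Time passes only in rows, so rows that do not move let the fingers close. The tool returns the time, the measured TCP pose, the force, the opening and the grip force at its end. only (a regular expression) keeps the lines of the reply that match it, lines (a string "A,B") keeps lines A to B, and quiet returns only ok. Input that does not fit is refused with a message, and nothing moves.
- ctrl.read_state(): the state, without advancing time (a new reading comes with each control period).
- ctrl.get_image(name): name is "scene" or "side" or "wrist"; returns the picture (384x512x3 uint8, blue, green, red); there is no depth.
- ctrl.calibration(name): a dict with "fx", "fy", "cx", "cy" (pixels), "rvec" (rotation vector, rad) and "tvec" (3), from world to camera coordinates, as OpenCV has them; the wrist camera has in their place "hand_eye" (4x4, takes a point from camera to tool coordinates, whose origin is the TCP and whose axes are the flange's). Camera axes: x right, y down, z forward; pixel columns grow to the right and rows downward; lengths in mm; the calibration is good to about 2 mm. A picture is of the moment at which its call begins: read the wrist's pose just before it. calibration takes no time and is no camera call.
- ctrl.finish_job(): hands the job in; it is judged then, once.
The state is a dict: "clock": time; "qpos": joint angles; "qd": joint speeds; "tau": joint torques, N m; "eef_pos": TCP position; "tool_rot": TCP orientation; "force": force on the tool from outside, world axes, zero at the start; "torque": the same for the moment, N m; "width": finger opening in mm; "gripper_force": force on a finger pad.
Only numpy, scipy, OpenCV 4.12 (cv2) and the standard library are available. Lean on these libraries where they do the work, as an engineer would, in place of code of your own. Each camera call takes 0.05 s, during which the arm holds its last target. There are 200 camera calls.

## Task

One of the three aluminium spacers on the blue mat is slim enough to pass the bore in the feeder's brass gauge deck: drop that one through the bore into the well below, and leave the two oversize ones on the mat. Then lift the feeder's smoked lid by its steel bar handle, against its spring, until the lid's red pointer is level with the yellow flag, and finish while still holding the lid steady there by the handle with the gripper. Do not shift the flag, the heatsink, the jar or the screwdriver.

Things in the scene. Friction and masses are not known exactly. Their poses are not given: they have to be found in the camera images.
- feeder: Cream bench-top spacer feeder, fixed, 180 (x) x 240 (y) x 100 mm high. Origin: centre of its underside on the table; its own x points away from the robot side, so its front is its -x face. Yawed up to about 0.25 rad. Right part of the top (own y -120 to -30): brass gauge deck; left part (own y -30 to 112): smoked lid. Deck top and lid top are both 100 mm above the table.
- gauge_hole0 (a point): Centre of the mouth of the round bore in the brass gauge deck, at the deck's top face, 100 mm above the table. Bore 27 mm diameter, through a 12 mm deck, 2 mm chamfer. The well under it is open below the deck, so a released spacer that fits drops out of the bore into it.
- well (a point): Middle of the floor of the clear-walled well straight under the bore, 70 mm below the deck's top; axes as the feeder's. The well is about 100 (x) x 72 (y) mm.
- lid (a joint): Angle of the smoked lid, rad: 0 shut (flat), grows as the front edge rises; stop at 1.3. A spring and its weight pull it shut: about 3.5 N at the bar starts it, about 6 N square to the lid (9 N if pushed straight up) holds it at 0.8 rad; if let go it falls shut.
- handle: Steel U-shaped bar handle on the lid's front edge, round bar 12 mm diameter, 90 mm long along the feeder's y, standing out level in front of the lid with a clear 43 mm gap between bar and lid edge. Origin on the hinge line at the lid's middle. It may turn between the fingers when pinched from above.
- bar (a point): Middle of the handle's bar (on the bar's axis): 225 mm from the hinge, 96 mm above the table when the lid is shut. Axes turn with the lid; x points from the bar to the hinge, y along the bar.
- hinge (a point): Middle of the lid's hinge line, at the lid's far edge, 96 mm above the table; the line runs along the feeder's y. The bar moves on an arc of 225 mm radius about it, up and away from the robot.
- pointer (a point): Red pointer tab 18 x 18 x 8 mm at the lid's left edge, 155 mm from the hinge line; it moves with the lid.
- flag (a joint): Angle of the yellow flag, rad, measured like the lid's: when joint lid equals joint flag the pointer is level with the middle of the flag. A stiff arm that stays where it is set (about 0.45 to 0.8).
- flag_tip (a point): Centre of the yellow flag, a block 24 x 24 x 22 mm at the end of a dark arm beside the lid's left edge, 155 mm from the same hinge line; x points to the hinge line, along the arm.
- mat: Blue mat 100 (x) x 240 (y) x 4 mm, fixed on the table. Origin: centre of its underside.
- spacer_a: Aluminium spacer, upright cylinder 24 mm diameter, 45 mm tall, about 60 g, standing on the mat: the one that passes the bore. Origin: centre of its underside, z along its axis.
- spacer_b: Aluminium spacer, 30 mm diameter, 45 mm tall, on the mat: too thick for the bore. Origin: centre of its underside. The three spacers stand in a row along the mat's y, about 70 mm apart, in any order.
- spacer_c: As spacer_b: 30 mm diameter, 45 mm tall, too thick.
- heatsink: Finned aluminium heatsink 70 x 100 x 40 mm on the table, to be left alone. Origin: centre of its underside.
- jar: Jar with a black cap, 52 mm diameter, 60 mm tall, to be left alone. Origin: centre of its underside.
- screwdriver: Screwdriver lying on the table, about 200 mm long, to be left alone. Origin: underside.

How it is judged:
By the outcome, as a careful person would: the job done as asked, in the order asked, and still so for the second after the job is handed in, while the arm keeps its last pose, push and grip.
It also fails if it takes over 58 s, if anything falls off the work surface, if the arm or the gripper's body presses on something with over 40 N, if the wrist force passes 120 N, or if a joint passes its speed limit or range.

## Working session

There is one attempt and no reset: what is moved stays moved. The work goes in short steps, Python scripts to look and compute and a tool call to move; the robot and the scene stay as the last step left them, time stands still between calls to the robot, and variables do not carry over. Pictures are saved under pics/ and viewed, at most 10 in all, crops included, and the job is handed in when it is done.

```bash
ls; mkdir -p pics
```

Run:
```python
from cell import ctrl
import cv2
s=ctrl.read_state();print({k:s[k] for k in('clock','eef_pos','tool_rot','width')},ctrl.grip_point_offset)
a=ctrl.get_image("scene");b=ctrl.get_image("side")
cv2.imwrite('pics/scene.png',a);cv2.imwrite('pics/side.png',b)
for n in("scene","side","wrist"):print(n,ctrl.calibration(n))
```

```text
cell.py
pics
{'clock': 0.0, 'eef_pos': array([190.48425838, 620.79929197, 230.40058365]), 'tool_rot': array([-3.13968139e+00, -8.48436302e-07,  2.84381699e+00]), 'width': 85.75620043026746} 18.700000000000003
scene {'fx': 380.540432963321, 'fy': 380.540432963321, 'cx': 250.78800233282092, 'cy': 189.94978005067145, 'rvec': array([ 2.12784436,  1.15751326, -0.44652301]), 'tvec': array([-307.58808703, -231.40307959, 1616.61574678])}
side {'fx': 358.79194927427636, 'fy': 358.79194927427636, 'cx': 254.4438621714541, 'cy': 189.99593068221006, 'rvec': array([ 2.09919944, -0.11934532,  0.0970342 ]), 'tvec': array([-527.95261922,   88.06452338, 1162.25487945])}
wrist {'fx': 345.8946059825964, 'fy': 345.8946059825964, 'cx': 256.69099854936576, 'cy': 190.44720007679015, 'hand_eye': array([[ 1.68410968e-04, -9.52923864e-01, -3.03209634e-01,
         7.74290040e+01],
       [ 9.99999964e-01,  9.78037711e-05,  2.48050873e-04,
        -5.64451587e-01],
       [-2.06718551e-04, -3.03209665e-01,  9.52923846e-01,
        -1.42954963e+02],
       [ 0.00000000e+00,  0.00000000e+00,  0.00000000e+00,
         1.00000000e+00]])}
```

View pics/scene.png

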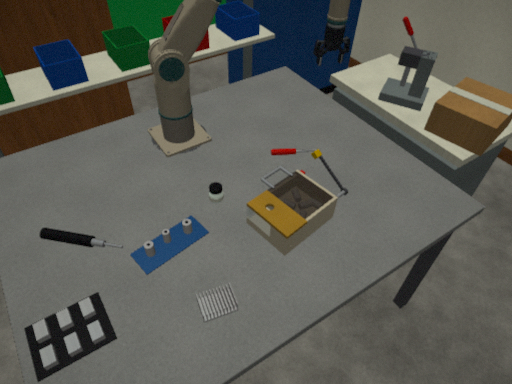

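View pics/side.png

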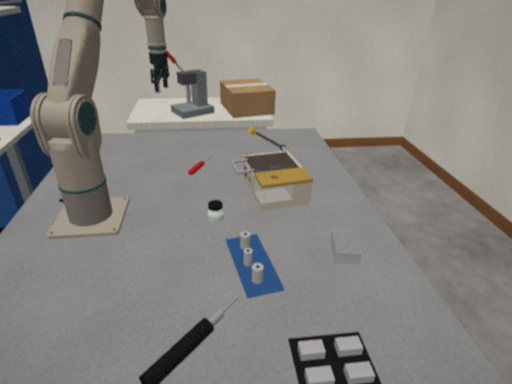

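The scene view shows the mat with spacers near (149,247), (166,236) and (187,226). The bore is near (270,208), the flag at (317,154) and the handle near (268,180). Next I'll cast rays and look at enlarged crops.

Create h.py:
```python
import numpy as np,cv2
from scipy.spatial.transform import Rotation as R
from cell import ctrl
def cam(n,s=None):
    c=ctrl.calibration(n);K=np.array([[c['fx'],0,c['cx']],[0,c['fy'],c['cy']],[0,0,1]])
    if n=='wrist':
        T=np.eye(4);T[:3,:3]=R.from_euler('xyz',s['tool_rot']).as_matrix();T[:3,3]=s['eef_pos']
        W=T@c['hand_eye'];return K,W[:3,:3],W[:3,3]
    r=R.from_rotvec(c['rvec']).as_matrix();return K,r.T,-r.T@c['tvec']
def ray(C,p):
    K,r,o=C;d=r@np.linalg.solve(K,[p[0],p[1],1.]);return o,d/np.linalg.norm(d)
def plane(C,p,z):
    o,d=ray(C,p);return o+d*(z-o[2])/d[2]
def tri(C1,p1,C2,p2):
    A=[];b=[]
    for C,p in((C1,p1),(C2,p2)):
        o,d=ray(C,p);P=np.eye(3)-np.outer(d,d);A.append(P);b.append(P@o)
    x=np.linalg.lstsq(np.vstack(A),np.hstack(b),rcond=None)[0];return x
def proj(C,X):
    K,r,o=C;v=K@(r.T@(np.asarray(X,float)-o));return v[:2]/v[2]
def blob(im,lo,hi,box=None):
    m=cv2.inRange(cv2.cvtColor(im,cv2.COLOR_BGR2HSV),lo,hi)
    if box:
        k=np.zeros_like(m);x0,y0,x1,y1=box;k[y0:y1,x0:x1]=1;m=m*k
    n,l,st,ce=cv2.connectedComponentsWithStats(m)
    return [(int(st[i,4]),ce[i].round(1).tolist()) for i in 1+np.argsort(-st[1:,4])[:3]],m
```

Run:
```python
from h import *
np.set_printoptions(precision=1,suppress=True)
a=cv2.imread('pics/scene.png');b=cv2.imread('pics/side.png');S=cam('scene');D=cam('side')
for n,im,C,bx,by in(('scene',a,S,(120,200,220,280),(240,140,360,260)),('side',b,D,(220,225,290,300),(225,120,320,215))):
    ms,m=blob(im,(100,120,60),(125,255,255),bx);print(n,'mat',ms[0])
    q=cv2.boxPoints(cv2.minAreaRect(cv2.findNonZero(m)));print([plane(C,p,4)[:2] for p in q])
    print('flag',blob(im,(22,150,120),(32,255,255),(240,110,360,175))[0], 'deck',blob(im,(12,120,80),(24,255,255),by)[0],'red',blob(im,(0,150,60),(6,255,255),by)[0],blob(im,(174,150,60),(180,255,255),by)[0])
f=lambda im,x,y,w,h,k:cv2.resize(im[y:y+h,x:x+w],None,fx=k,fy=k,interpolation=cv2.INTER_CUBIC)
v=np.hstack([f(a,240,140,110,110,3.6),f(b,225,120,110,110,3.6)])
cv2.imwrite('pics/feed.png',v)
for p in((149,242),(166,231),(187,220)):print('sp',plane(S,p,49))
for p in((245,234),(248,250),(258,266)):print('sp',plane(D,p,49))
print(plane(S,(216,186),60),plane(D,(215,206),60))
```

```text
scene mat (1469, [168.8, 245.9])
[array([ 467.7, -390.7]), array([ 418.4, -141.9]), array([ 525.6, -145.2]), array([ 563., -383.])]
flag [(39, [317.6, 152.6])] deck [(1303, [277.0, 213.1]), (56, [316.5, 153.5])] red [(130, [282.7, 151.2]), (7, [302.6, 171.4])] [(1, [276.0, 153.0]), (1, [284.0, 152.0]), (1, [274.0, 154.0])]
side mat (1459, [254.5, 268.1])
[array([ 426.1, -166.5]), array([ 535.6, -114.1]), array([ 556.7, -377. ]), array([ 467.1, -408.6])]
flag [(31, [252.1, 130.5])] deck [(771, [282.4, 176.9]), (42, [252.0, 130.5])] red [] []
sp [ 490.5 -329.8   49. ]
sp [ 479.4 -268.1   49. ]
sp [ 474.7 -192.1   49. ]
sp [ 478.8 -201.2   49. ]
sp [ 479.6 -271.7   49. ]
sp [ 497.9 -336.2   49. ]
[400.1 -41.1  60. ] [398.3 -63.5  60. ]
```

View pics/feed.png

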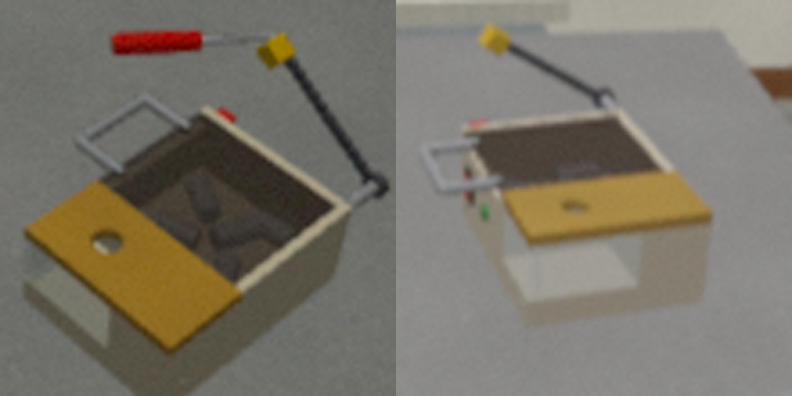

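The crop puts the bore at scene (269.7,206.9) and side (274.7,177.5). The handle and the deck corners are clear in both views.

Run:
```python
from h import *
np.set_printoptions(precision=1,suppress=True)
S=cam('scene');D=cam('side')
s=lambda x,y:(240+x/3.6-.4,140+y/3.6-.4)
d=lambda x,y:(225+(x-396)/3.6-.4,120+y/3.6-.4)
for n,p,q,z in(('bore',s(107,241),d(576,207),100),('dFR',s(25,232),d(528,238),100),('dBR',s(170,349),d(711,213),100),('dBL',s(241,294),d(678,173),100),('dFL',s(100,182),d(503,192),100),('bar1',s(80,140),d(437,187),96),('bar2',s(146,98),d(424,148),96),('flag',s(276,50),d(493,39),200),('elbow',s(376,187),d(603,98),96),('BL',s(348,208),d(620,113),100)):
    print(n,tri(S,p,D,q),plane(S,p,z)[:2],plane(D,q,z)[:2])
```

```text
bore [604.3  40.2  97.5] [606.   38.8] [603.4  35.5]
dFR [552.2 -12.6  94.8] [558.1 -16.6] [550.1 -18.7]
dBR [729.1  16.   97.6] [731.1  14.1] [727.6  12.8]
dBL [717.2 100.8  98.7] [717.1 100.8] [716.6  96.7]
dFL [539.9  77.8  96.2] [543.3  75.2] [538.8  71.5]
bar1 [478.9  97.5  92.5] [484.5  93.4] [477.3  94.9]
bar2 [471.  181.3  96.5] [470.4 181.8] [471.1 182.3]
flag [551.3 265.  179.6] [569.  246.3] [544.4 214.1]
elbow [680.4 292.6  95.1] [682.6 290.1] [679.6 293.8]
BL [689.6 248.8  97.6] [691.  246.9] [688.3 243.4]
```

>>> creep_tool([
  {"z":-40, "rz":0.1, "jaw":85},
  {"x":-45, "y":20, "rz":0.1, "jaw":85},
  {"x":-45, "y":20, "rz":0.1, "jaw":85},
])

```text
clock: 0.4
eef_pos: [288.0, 620.4, 272.5]
tool_rot: [3.139, -0.002, 2.545]
force: [0.6, 0.7, -0.4]
width: 85.0
gripper_force: 0.0
```

>>> creep_tool([
  {"x":-36, "y":-33, "rz":0.14, "jaw":85},
  {"x":-40, "y":-28, "rz":0.14, "jaw":85},
  {"x":-44, "y":-22, "rz":0.14, "jaw":85},
  {"x":-46, "y":-15, "rz":0.14, "jaw":85},
  {"x":-48, "y":-9, "rz":0.14, "jaw":85},
  {"x":-49, "y":-2, "rz":0.14, "jaw":85},
  {"x":-49, "y":5, "jaw":85},
  {"x":-49, "y":5, "jaw":85},
  {"x":-49, "y":5, "jaw":85},
  {"x":-49, "y":5, "jaw":85},
  {"x":-49, "y":5, "jaw":85},
  {"x":-49, "y":5, "jaw":85},
])

```text
clock: 1.6
eef_pos: [424.5, 43.9, 271.3]
tool_rot: [3.141, -0.0, 1.704]
force: [1.2, 0.1, -0.2]
width: 84.9
gripper_force: 0.0
```

>>> creep_tool([
  {"x":-48, "y":3, "jaw":85},
  {"x":-48, "y":3, "jaw":85},
  {"x":-48, "y":3, "jaw":85},
  {"x":-48, "y":3, "jaw":85},
  {"x":-48, "y":3, "jaw":85},
  {"x":-40, "y":3, "jaw":85},
  {"jaw":85},
  {"jaw":85},
])

```text
clock: 2.4
eef_pos: [478.9, -230.1, 270.7]
tool_rot: [-3.14, -0.001, 1.701]
force: [0.4, 0.5, -0.1]
width: 85.0
gripper_force: 0.0
```

Run:
```python
from h import *
np.set_printoptions(precision=1,suppress=True)
s=ctrl.read_state();W=cam('wrist',s);im=ctrl.get_image('wrist');cv2.imwrite('pics/w1.png',im)
print(s['eef_pos'],s['tool_rot'])
for p in((490,-330,49),(479,-270,49),(475,-195,49)):print(proj(W,p))
```

```text
[ 478.9 -230.1  270.7] [-3.1 -0.   1.7]
[255.2 241.2]
[252.3 191.1]
[257.7 122.7]
```

View pics/w1.png

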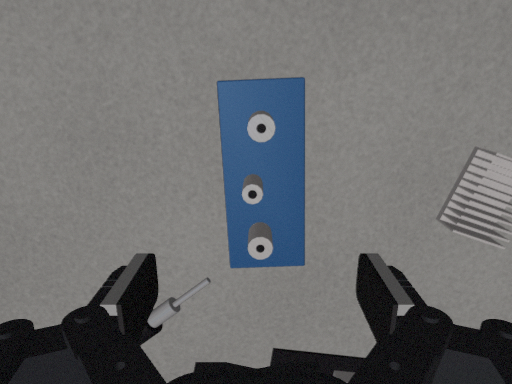

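The wrist view shows the spacer tops at (261,128), (252,195) and (260,248), and the middle one is clearly slimmer. I'll measure them.

Run:
```python
from h import *
np.set_printoptions(precision=1,suppress=True)
s=ctrl.read_state();W=cam('wrist',s);im=cv2.imread('pics/w1.png')
m=cv2.inRange(cv2.cvtColor(im,cv2.COLOR_BGR2HSV),(0,0,165),(180,60,255));m[:,:225]=0;m[:,300:]=0;m[:90]=0;m[270:]=0
cs,_=cv2.findContours(m,cv2.RETR_EXTERNAL,cv2.CHAIN_APPROX_NONE)
Rt=R.from_euler('xyz',s['tool_rot']).as_matrix()
for c in cs:
    if cv2.contourArea(c)<100:continue
    (x,y),r=cv2.minEnclosingCircle(c);M=cv2.moments(c);p=(M['m10']/M['m00'],M['m01']/M['m00'])
    P=plane(W,p,49);Q=plane(W,(p[0]+np.sqrt(M['m00']/np.pi)+.5,p[1]),49)
    print(p,P,'dia',2*np.linalg.norm(P-Q),'tool d',Rt.T@(P-s['eef_pos']))
```

```text
(253.93625498007967, 124.50597609561753) [ 471.5 -195.8   49. ] dia 14.229867529344329 tool d [ 33.2  -2.9 221.8]
```

Run:
```python
from h import *
np.set_printoptions(precision=1,suppress=True)
s=ctrl.read_state();W=cam('wrist',s);im=cv2.imread('pics/w1.png');hsv=cv2.cvtColor(im,cv2.COLOR_BGR2HSV)
Rt=R.from_euler('xyz',s['tool_rot']).as_matrix()
for (x,y) in((261,128),(252,195),(260,248)):
    w=cv2.GaussianBlur(im,(3,3),0)[y-20:y+20,x-20:x+20];h=cv2.cvtColor(w,cv2.COLOR_BGR2HSV)
    t=(h[...,2].max()*.5+110*.5)
    m=((h[...,2]>140)&(h[...,1]<70)).astype(np.uint8)
    c=max(cv2.findContours(m,0,1)[0],key=cv2.contourArea);(cx,cy),r=cv2.minEnclosingCircle(c)
    p=(x-20+cx,y-20+cy);P=plane(W,p,49);Q=plane(W,(p[0]+r,p[1]),49)
    print(h[...,2].max(),p,r,P,2*np.linalg.norm(P-Q),'tool',Rt.T@(P-s['eef_pos']))
```

```text
168 (260.72033882141113, 127.9237289428711) 14.097195625305176 [ 479.  -198.3   49. ] 29.497158872195353 tool [ 29.7   4.2 221.7]
168 (251.79999923706055, 194.0) 10.249003410339355 [ 479.1 -271.7   49. ] 22.745728667701336 tool [-43.   -5.4 221.6]
165 (259.86507987976074, 247.57936477661133) 12.142308235168457 [ 496.9 -335.7   49. ] 28.338463575652213 tool [-108.8    3.7  221.5]
```

>>> creep_tool([
  {"x":-43, "y":-5.4, "z":20, "jaw":85},
  {"z":48, "jaw":85},
  {"z":48, "jaw":85},
  {"z":48, "jaw":85},
  {"jaw":85},
  {"jaw":60},
])

```text
clock: 3.05
eef_pos: [480.0, -271.6, 107.7]
tool_rot: [-3.141, -0.001, 1.705]
force: [0.9, -1.2, 0.3]
width: 72.9
gripper_force: 0.0
```

Run:
```python
from h import *
np.set_printoptions(precision=1,suppress=True)
s=ctrl.read_state();W=cam('wrist',s);im=ctrl.get_image('wrist');cv2.imwrite('pics/w2.png',im)
print(s['eef_pos'],proj(W,(479,-272,49)))
```

```text
[ 480.  -271.6  107.7] [255.2 210.7]
```

View pics/w2.png

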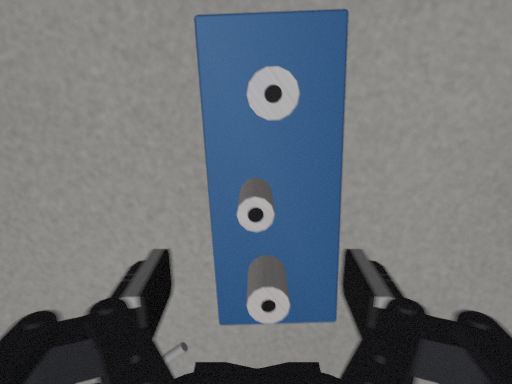

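The slim spacer shows at (256,214.5) against a prediction of (255,211), so it is about 2 mm further along tool -x. I'll correct for that and descend.

>>> creep_tool([
  {"x":-2, "z":45, "jaw":60},
  {"z":40, "jaw":60},
  {"jaw":60},
  {"jaw":15},
  {"jaw":15},
  {"jaw":15},
  {"jaw":15},
  {"jaw":15},
  {"jaw":15},
])

```text
clock: 4.0
eef_pos: [482.0, -275.9, 25.4]
tool_rot: [3.137, 0.003, 1.704]
force: [0.0, 0.2, 8.0]
width: 22.1
gripper_force: 58.3
```

>>> creep_tool([
  {"z":-40, "jaw":15},
  {"z":-45, "jaw":15},
  {"x":20, "y":10, "z":-45, "jaw":15},
  {"x":35, "y":25, "z":-35, "jaw":15},
  {"x":40, "y":26, "jaw":15},
  {"x":40, "y":26, "jaw":15},
  {"x":40, "y":26, "jaw":15},
  {"x":40, "y":26, "jaw":15},
  {"x":13, "y":11, "jaw":15},
  {"jaw":15},
  {"jaw":15},
])

```text
clock: 5.1
eef_pos: [596.4, -33.8, 184.8]
tool_rot: [3.141, 0.001, 1.703]
force: [-0.5, -1.3, -0.7]
width: 22.4
gripper_force: 58.9
```

Create look.py:
```python
import sys
from h import *
np.set_printoptions(precision=1,suppress=True)
s=ctrl.read_state();W=cam('wrist',s);im=ctrl.get_image('wrist');cv2.imwrite(sys.argv[1],im)
print(s['eef_pos'],s['tool_rot'],s['width'])
```

```bash
python3 look.py pics/w3.png
```

```text
[596.4 -33.8 184.8] [3.1 0.  1.7] 22.374687474828388
```

View pics/w3.png

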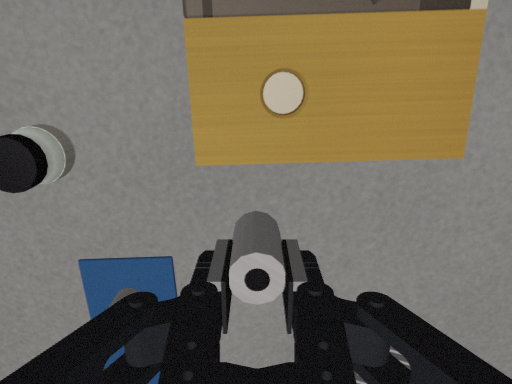

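The bore is at (283,93), and the held spacer's top is at (257,279). I'll measure both with the same camera so that calibration offsets cancel.

Run:
```python
from h import *
np.set_printoptions(precision=1,suppress=True)
s=ctrl.read_state();W=cam('wrist',s);im=cv2.imread('pics/w3.png');h=cv2.cvtColor(im,cv2.COLOR_BGR2HSV)
Rt=R.from_euler('xyz',s['tool_rot']).as_matrix();T=lambda P:Rt.T@(P-s['eef_pos'])
v=cv2.GaussianBlur(im,(3,3),0)
print(v[93,254:314:1].tolist()[::2])
fl=cv2.inRange(h,(0,0,120),(180,80,255))[60:130,250:320]
c=max(cv2.findContours(fl,0,1)[0],key=cv2.contourArea);e=cv2.fitEllipse(c);print('inner',e)
print(T(plane(W,(e[0][0]+250,e[0][1]+60),88)),T(plane(W,(e[0][0]+250,e[0][1]+60),98)))
ring=(~cv2.inRange(v,(0,95,135),(255,255,255)))[60:130,250:320]|fl
ring=cv2.morphologyEx(ring,cv2.MORPH_OPEN,np.ones((3,3)))
c=max(cv2.findContours(ring,0,1)[0],key=cv2.contourArea);e=cv2.fitEllipse(c);print('outer',e)
print('mouth',plane(W,(e[0][0]+250,e[0][1]+60),100),T(plane(W,(e[0][0]+250,e[0][1]+60),100)),'dia',e[1][0]/346*np.linalg.norm(plane(W,(283,93),100)-W[2]))
w=cv2.inRange(h,(0,0,150),(180,60,255))[245:315,222:292]
c=max(cv2.findContours(w,0,1)[0],key=cv2.contourArea);(x,y),r=cv2.minEnclosingCircle(c);print(x+222,y+245,r)
z=s['eef_pos'][2]
for t in(20,24,28):
  P=plane(W,(x+222,y+245),z+t);print('spacer top',t,T(P),2*r/346*(W[1].T@(P-W[2]))[2])
```

```text
[[64, 129, 158], [66, 131, 159], [64, 129, 157], [52, 106, 134], [75, 115, 138], [159, 177, 187], [164, 180, 189], [162, 179, 189], [163, 179, 188], [162, 179, 188], [162, 179, 188], [162, 179, 188], [162, 179, 188], [161, 178, 187], [161, 178, 187], [161, 178, 187], [161, 178, 187], [161, 178, 187], [160, 178, 186], [160, 177, 186], [160, 177, 186], [160, 177, 186], [159, 177, 186], [159, 176, 185], [138, 157, 168], [52, 91, 113], [56, 115, 145], [60, 122, 152], [64, 130, 158], [64, 130, 159]]
inner ((32.730525970458984, 32.417476654052734), (39.401512145996094, 41.71714401245117), 20.839508056640625)
[69.4 17.3 96.6] [69.7 16.6 86.6]
outer ((33.681358337402344, 32.928062438964844), (42.28529357910156, 45.52614212036133), 19.363412857055664)
mouth [603.9  36.2 100. ] [69.5 17.  84.6] dia 27.894820227768083
256.4423065185547 278.5 28.450857162475586
spacer top 20 [  0.4  -0.2 -20. ] 23.085034039918312
spacer top 24 [  2.9  -0.2 -24. ] 22.333394367385086
spacer top 28 [  5.4  -0.2 -28. ] 21.581754694851856
```

>>> creep_tool([
  {"x":35, "y":9, "jaw":15},
  {"x":34, "y":8.3, "z":20, "jaw":15},
  {"z":30, "jaw":15},
  {"jaw":15},
  {"jaw":15},
])

```text
clock: 5.65
eef_pos: [604.2, 34.9, 134.3]
tool_rot: [-3.141, 0.002, 1.7]
force: [-0.8, 0.1, -0.1]
width: 22.2
gripper_force: 58.9
```

>>> creep_tool([
  {"z":5, "jaw":15},
  {"z":5, "jaw":15},
  {"z":3, "jaw":15},
  {"jaw":15},
  {"jaw":15},
])

```text
clock: 6.15
eef_pos: [604.9, 37.1, 121.0]
tool_rot: [3.141, 0.001, 1.703]
force: [-0.5, -2.5, 1.8]
width: 22.4
gripper_force: 59.2
```

>>> creep_tool([
  {"z":2, "jaw":15},
  {"z":2, "jaw":15},
  {"z":2, "jaw":15},
  {"jaw":15},
])

```text
clock: 6.55
eef_pos: [604.9, 37.0, 114.4]
tool_rot: [3.141, 0.001, 1.703]
force: [1.4, -4.9, -0.5]
width: 22.1
gripper_force: 59.0
```

>>> creep_tool([
  {"z":2, "jaw":15},
  {"z":2, "jaw":15},
  {"jaw":15},
])

```text
clock: 6.85
eef_pos: [604.9, 36.9, 110.6]
tool_rot: [3.141, 0.001, 1.703]
force: [0.7, -5.5, 0.8]
width: 22.0
gripper_force: 59.0
```

>>> creep_tool([
  {"x":-1, "z":2, "jaw":15},
  {"jaw":15},
  {"jaw":50},
  {"jaw":50},
  {"jaw":50},
  {"z":-15, "jaw":50},
  {"z":-40, "jaw":50},
  {"x":-30, "z":-40, "jaw":50},
  {"x":-40, "jaw":50},
  {"jaw":50},
])

```text
clock: 7.85
eef_pos: [615.1, -40.2, 207.2]
tool_rot: [3.137, 0.006, 1.696]
force: [-0.3, -0.8, -0.6]
width: 50.0
gripper_force: 0.0
```

```bash
python3 look.py pics/w4.png
```

Run:
```python
from h import *
b=ctrl.get_image('side');c=ctrl.get_image('scene');a=cv2.imread('pics/w4.png')
f=lambda im,x,y,w,h,k:cv2.resize(im[y:y+h,x:x+w],None,fx=k,fy=k,interpolation=cv2.INTER_CUBIC)
top=np.hstack([f(b,225,120,100,100,3),f(c,240,140,100,100,3)])
cv2.imwrite('pics/chk.png',np.vstack([cv2.resize(a[:230],(600,270)),top]))
```

```text
[615.1 -40.2 207.2] [3.1 0.  1.7] 49.97979134617614
```

View pics/chk.png

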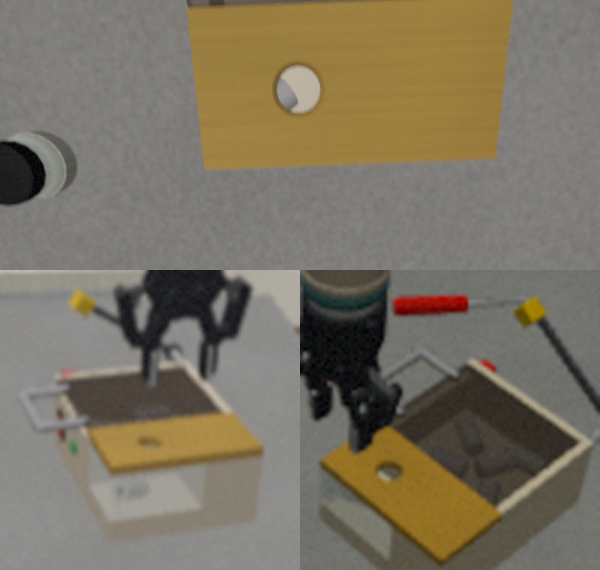

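The spacer lies in the well: it is visible through the bore and through the clear wall. Next is the handle. I'll go to a viewpoint short of the bar.

>>> creep_tool([
  {"x":30, "y":-31, "jaw":40},
  {"x":30, "y":-31, "jaw":40},
  {"x":30, "y":-31, "jaw":40},
  {"x":27, "y":-30, "jaw":40},
  {"jaw":40},
  {"jaw":40},
])

```text
clock: 8.6
eef_pos: [476.0, 69.4, 203.7]
tool_rot: [-3.141, -0.001, 1.708]
force: [1.0, 0.3, -1.0]
width: 39.8
gripper_force: 0.0
```

```bash
python3 look.py pics/w5.png
```

```text
[476.   69.4 203.7] [-3.1 -0.   1.7] 39.79075096119734
```

View pics/w5.png

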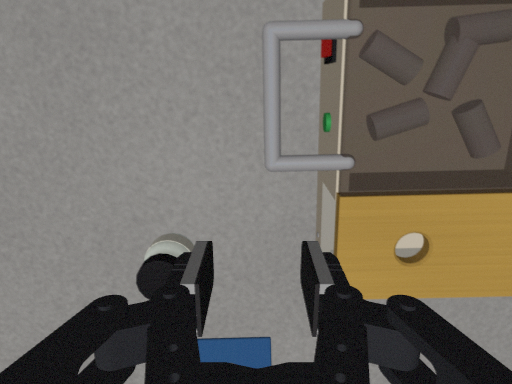

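The bar's axis runs from (271,30) to (273,163).

Run:
```python
from h import *
np.set_printoptions(precision=1,suppress=True)
s=ctrl.read_state();W=cam('wrist',s);im=cv2.imread('pics/w5.png')
Rt=R.from_euler('xyz',s['tool_rot']).as_matrix();T=lambda P:Rt.T@(P-s['eef_pos'])
g=cv2.cvtColor(im,cv2.COLOR_BGR2GRAY)
hs=cv2.cvtColor(im,cv2.COLOR_BGR2HSV);y=cv2.inRange(hs,(12,110,70),(26,255,255))
e=[(np.nonzero(y[r])[0].min(),r) for r in range(205,290,5)];print(e[0],e[-1])
t=[(c,np.nonzero(y[180:,c])[0].min()+180) for c in range(345,500,5)]
A=plane(W,t[0],100);B=plane(W,t[-1],100);print('yaw lid/deck line',np.arctan2(*(B-A)[[1,0]]))
A=plane(W,e[0],100);B=plane(W,e[-1],100);print('yaw front',np.arctan2(*(A-B)[[1,0]])-np.pi/2)
P=[plane(W,p,96) for p in((271.5,29),(273,163))];d=P[0]-P[1];print(P,np.linalg.norm(d),np.arctan2(d[1],d[0])-np.pi/2)
m=(P[0]+P[1])/2;print('mid',m,T(m)); print('bore',plane(W,(409,244),100))
```

```text
(np.int64(337), 205) (np.int64(350), 285)
yaw lid/deck line 0.16320041606788677
yaw front 0.3549795918162282
[array([472.1, 178.2,  96. ]), array([486.6,  88.4,  96. ])] 90.90614760859701 0.16064836046405961
mid [479.3 133.3  96. ] [ 64.1  10.9 107.9]
bore [602.2  39.2 100. ]
```

>>> creep_tool([
  {"x":32, "y":5.5, "z":20, "rz":-0.023, "jaw":40},
  {"x":32, "y":5.5, "z":20, "jaw":40},
  {"z":40, "jaw":40},
  {"z":40, "jaw":40},
  {"z":6.5, "jaw":40},
  {"jaw":40},
  {"jaw":0},
  {"jaw":0},
  {"jaw":0},
  {"jaw":0},
  {"jaw":0},
  {"jaw":0},
])

```text
clock: 9.85
eef_pos: [477.7, 131.7, 78.1]
tool_rot: [-3.141, -0.0, 1.727]
force: [-3.9, -2.5, 6.6]
width: 10.0
gripper_force: 58.9
```

Run:
```python
from h import *
np.set_printoptions(precision=1,suppress=True)
a=ctrl.get_image('scene');b=ctrl.get_image('side');S=cam('scene');D=cam('side')
p=blob(a,(20,120,70),(34,255,255),(290,120,345,170))[0];q=blob(b,(20,120,70),(34,255,255),(235,115,270,145))[0]
print(p,q,tri(S,p[0][1],D,q[0][1]))
```

```text
[(62, [316.3, 153.6])] [(39, [251.9, 130.5])] [552.3 264.2 179.9]
```

>>> creep_tool([
  {"y":0.4, "z":-12.7, "jaw":0},
  {"y":1.1, "z":-12.7, "jaw":0},
  {"y":1.8, "z":-12.6, "jaw":0},
  {"y":2.5, "z":-12.5, "jaw":0},
  {"y":3.2, "z":-12.3, "jaw":0},
  {"jaw":0},
])

```text
clock: 10.55
eef_pos: [485.7, 133.0, 140.7]
tool_rot: [-3.139, 0.0, 1.727]
force: [-4.0, -3.3, -4.1]
width: 9.5
gripper_force: 58.6
```

>>> creep_tool([
  {"y":3.9, "z":-12.1, "jaw":0},
  {"y":4.6, "z":-11.9, "jaw":0},
  {"y":5.3, "z":-11.6, "jaw":0},
  {"y":5.9, "z":-11.3, "jaw":0},
  {"y":6.5, "z":-11, "jaw":0},
  {"jaw":0},
  {"jaw":0},
])

```text
clock: 11.25
eef_pos: [508.7, 136.8, 197.1]
tool_rot: [-3.133, -0.0, 1.727]
force: [-8.0, -3.1, -2.2]
width: 9.9
gripper_force: 58.8
```

```bash
python3 look.py pics/w6.png
```

Run:
```python
from h import *
b=ctrl.get_image('side');c=ctrl.get_image('scene');a=cv2.imread('pics/w6.png')
cv2.imwrite('pics/c6.png',c);cv2.imwrite('pics/b6.png',b)
f=lambda im,x,y,w,h,k:cv2.resize(im[y:y+h,x:x+w],None,fx=k,fy=k,interpolation=cv2.INTER_CUBIC)
top=np.hstack([f(b,225,115,100,70,4),f(c,255,130,100,70,4)])
cv2.imwrite('pics/chk2.png',np.vstack([cv2.resize(a[:300],(800,320),interpolation=3),top]))
```

```text
[508.7 136.8 197.1] [-3.1 -0.   1.7] 9.896913551481777
```

View pics/chk2.png

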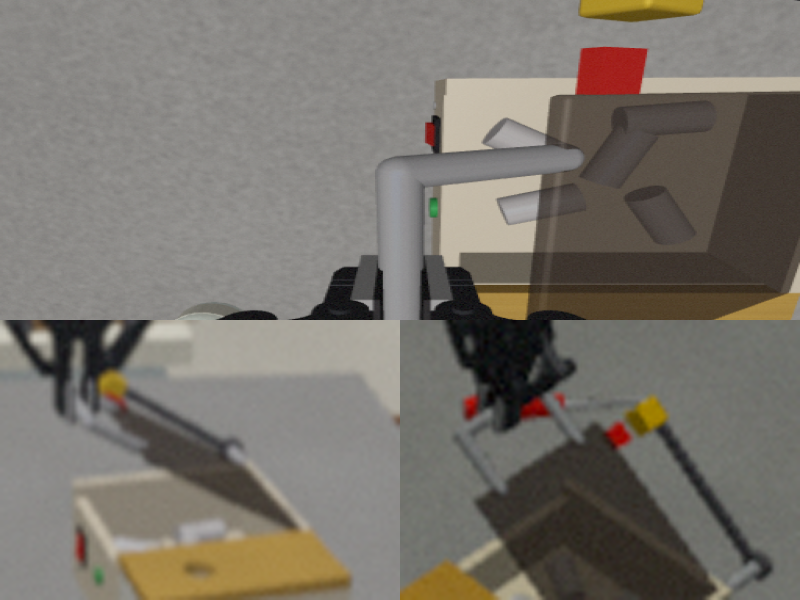

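The lid is up, with the red pointer beside the flag in the scene view. I'll triangulate the pointer's angle.

Run:
```python
from h import *
np.set_printoptions(precision=1,suppress=True)
s=ctrl.read_state();S=cam('scene');D=cam('side');W=cam('wrist',s)
c,b,w=[cv2.imread(f'pics/{n}6.png') for n in'cbw']
def red(im,box):
    m=blob(im,(0,130,60),(7,255,255),box)[1]|blob(im,(172,130,60),(180,255,255),box)[1]
    n,l,st,ce=cv2.connectedComponentsWithStats(m);i=1+np.argmax(st[1:,4]);return int(st[i,4]),ce[i],st[i,:4]
rs,rd,rw=red(c,(402-255+255-0-0-0,150,420,175)) if 0 else red(c,(303,150,318,168)),red(b,(245,125,262,145)),red(w,(355,30,430,95))
fs=blob(c,(20,120,70),(34,255,255),(305,140,330,165))[0][0];fd=blob(b,(20,120,70),(34,255,255),(235,115,270,145))[0][0]
print(rs,rd,rw,fs,fd)
H=np.array([701.4,169.1,96]);u=np.array([.987,.159,0]);n=np.array([-.159,.987,0])
def ang(X):
    v=X-H;return X,'theta %.3f r %.1f yf %.1f'%(np.arctan2(v[2],-v@u),np.hypot(v[2],v@u),v@n)
print('ptr W+S',ang(tri(W,rw[1],S,rs[1])));print('ptr W+D',ang(tri(W,rw[1],D,rd[1])));print('ptr S+D',ang(tri(S,rs[1],D,rd[1])))
print('flag',ang(tri(S,fs[1],D,fd[1])))
for t in(.50,.53,.56,.59):
    P=lambda y,t:H-u*155*np.cos(t)+n*y+[0,0,155*np.sin(t)]
    print(t,'ptr scene',proj(S,P(123,t)),'wrist',proj(W,P(123,t)),'flag scene',proj(S,P(118,t)) if 0 else proj(S,P(152,t)),'side',proj(D,P(152,t)))
```

```text
(25, array([309. , 158.4]), array([306, 156,   7,   6], dtype=int32)) (1, array([253., 134.]), array([253, 134,   1,   1], dtype=int32)) (1826, array([390.5,  66.1]), array([369,  44,  45,  45], dtype=int32)) (64, [316.3, 153.6]) (35, [252.1, 130.1])
ptr W+S (array([555. , 229.2, 176. ]), 'theta 0.535 r 156.9 yf 82.6')
ptr W+D (array([552.1, 227.6, 180.8]), 'theta 0.551 r 162.0 yf 81.4')
ptr S+D (array([553.7, 232. , 176.9]), 'theta 0.537 r 158.1 yf 85.6')
flag (array([553.2, 263.2, 181.5]), 'theta 0.577 r 156.7 yf 116.4')
0.5 ptr scene [316.1 154.4] wrist [396.8 -37. ] flag scene [321.6 150.7] side [248.5 129.9]
0.53 ptr scene [316.8 153.8] wrist [406.1 -40.2] flag scene [322.3 150.1] side [249.1 128.9]
0.56 ptr scene [317.5 153.2] wrist [416.1 -43.5] flag scene [323.1 149.5] side [249.7 127.8]
0.59 ptr scene [318.2 152.7] wrist [426.9 -47. ] flag scene [323.8 149. ] side [250.4 126.8]
```

>>> creep_tool([
  {"y":1.8, "z":-2.9, "jaw":0},
  {"y":1.8, "z":-2.8, "jaw":0},
  {"jaw":0},
  {"jaw":0},
  {"jaw":0},
])

```text
clock: 11.9
eef_pos: [511.8, 137.2, 202.3]
tool_rot: [-3.132, -0.0, 1.727]
force: [-8.9, -3.0, -2.6]
width: 10.0
gripper_force: 58.8
```

Create m.py:
```python
from h import *
np.set_printoptions(precision=1,suppress=True)
s=ctrl.read_state();S=cam('scene');D=cam('side');W=cam('wrist',s)
C,B,w=[np.mean([ctrl.get_image(n).astype(float) for _ in range(3)],0).astype(np.uint8) for n in('scene','side','wrist')]
def red(im,box):
    m=blob(im,(0,110,60),(8,255,255),box)[1]|blob(im,(172,110,60),(180,255,255),box)[1]
    n,l,st,ce=cv2.connectedComponentsWithStats(m);i=1+np.argmax(st[1:,4]);return int(st[i,4]),ce[i]
rs,rw=red(C,(303,148,320,168)),red(w,(345,15,440,95))
fs=blob(C,(20,110,60),(34,255,255),(305,140,330,165))[0][0];fd=blob(B,(20,110,60),(34,255,255),(235,115,270,145))[0][0]
H=np.array([701.4,169.1,96]);u=np.array([.987,.159,0]);n=np.array([-.159,.987,0])
def ang(X):
    v=X-H;return X,'theta %.3f r %.1f yf %.1f'%(np.arctan2(v[2],-v@u),np.hypot(v[2],v@u),v@n)
def yp(Cm,p,y):
    o,d=ray(Cm,p);return ang(o+d*((y-(o-H)@n)/(d@n)))
print(rs,rw,fs,fd)
print('ptr W+S',ang(tri(W,rw[1],S,rs[1])));print('flag S+D',ang(tri(S,fs[1],D,fd[1])))
for y in(80,83):print('S ptr',yp(S,rs[1],y))
for y in(114,117):print('S flag',yp(S,fs[1],y))
g=s['eef_pos']+[0,0,17.9]-H;print('bar sin %.3f atan %.3f'%(np.arcsin(g[2]/225),np.arctan2(g[2],-g@u)),s['eef_pos'],s['force'])
cv2.imwrite('pics/c7.png',C)
```

```bash
python3 m.py
```

```text
(27, array([309.8, 157.9])) (1803, array([387.2,  66.3])) (65, [316.3, 153.5]) (24, [252.4, 129.4])
ptr W+S (array([557.5, 229.7, 179.8]), 'theta 0.564 r 156.7 yf 82.7')
flag S+D (array([554.4, 261.6, 184.3]), 'theta 0.596 r 157.5 yf 114.7')
S ptr (array([561.6, 227.6, 184.2]), 'theta 0.601 r 156.0 yf 80.0')
S ptr (array([559.1, 230.3, 181.1]), 'theta 0.577 r 156.0 yf 83.0')
S flag (array([555.3, 261.1, 183.2]), 'theta 0.592 r 156.2 yf 114.0')
S flag (array([552.8, 263.7, 180.2]), 'theta 0.569 r 156.3 yf 117.0')
bar sin 0.585 atan 0.574 [511.8 137.2 202.3] [-8.9 -3.  -2.6]
```

Run:
```python
from h import *
np.set_printoptions(precision=1,suppress=True)
s=ctrl.read_state();W=cam('wrist',s);w=ctrl.get_image('wrist')
H=np.array([701.4,169.1,96]);u=np.array([.987,.159,0]);n=np.array([-.159,.987,0])
def cor(t,yc,a,b,c):
    e=-u*np.cos(t)+[0,0,np.sin(t)];f=u*np.sin(t)+[0,0,np.cos(t)]
    return np.array([proj(W,H+e*(155+i*a/2)+n*(yc+j*b/2)+f*k*c/2) for i in(-1,1) for j in(-1,1) for k in(-1,1)])
hs=cv2.cvtColor(w,cv2.COLOR_BGR2HSV)
y=cv2.inRange(hs,(20,110,40),(34,255,255));r=cv2.inRange(hs,(0,130,60),(8,255,255))|cv2.inRange(hs,(172,130,60),(180,255,255));r[:,:345]=0
for row in(0,2,4,6,8,10,12):
    k=np.nonzero(y[row,340:480])[0];print('flag row',row,k.min()+340 if len(k) else None,k.max()+340 if len(k) else None)
k=cv2.findNonZero(r);print('ptr box',cv2.boundingRect(k))
for t in(.54,.56,.58,.60):
    P=cor(t,82.7,18,18,8);F=cor(t,117,24,24,22)
    near=F[[0,1,4,5]]
    print(t,'ptr x %.1f %.1f y %.1f %.1f'%(P[:,0].min(),P[:,0].max(),P[:,1].min(),P[:,1].max()),'flag near face',near.tolist())
```

```text
flag row 0 361 436
flag row 2 361 436
flag row 4 361 435
flag row 6 360 435
flag row 8 360 435
flag row 10 360 435
flag row 12 360 434
ptr box (366, 44, 45, 45)
0.54 ptr x 363.7 408.9 y 41.0 84.8 flag near face [[389.5459312884209, 16.400266603752613], [431.55037602696694, 8.510663390465222], [353.356067702237, 11.7959511829935], [394.1240790263758, 2.635867116924893]]
0.56 ptr x 369.1 414.7 y 40.3 84.9 flag near face [[394.2178677697867, 15.436855773937744], [438.1258005096242, 7.400781591863554], [358.6218136616495, 10.504449797743495], [401.6971233508807, 1.1009708788941703]]
0.58 ptr x 374.7 420.8 y 39.5 85.0 flag near face [[399.11790656306937, 14.454122660868252], [444.97386734336055, 6.272689050179475], [364.20273400931836, 9.177628985806573], [409.67145241860635, -0.4728297065532105]]
0.6 ptr x 380.7 427.1 y 38.8 85.0 flag near face [[404.2520830511015, 13.452058744563699], [452.09972539448364, 5.1267756204907515], [370.1111592098859, 7.8148281990521555], [418.0609219466803, -2.0858559734899305]]
```

>>> creep_tool([
  {"y":1.2, "z":-1.8, "jaw":0},
  {"jaw":0},
  {"jaw":0},
  {"jaw":0},
  {"jaw":0},
  {"jaw":0},
])

```text
clock: 13.0
eef_pos: [512.9, 137.4, 204.1]
tool_rot: [-3.132, -0.0, 1.727]
force: [-7.4, -3.1, -2.6]
width: 9.6
gripper_force: 58.8
```

```bash
python3 m.py
```

Run:
```python
from h import *
w=ctrl.get_image('wrist');hs=cv2.cvtColor(w,cv2.COLOR_BGR2HSV)
s=ctrl.read_state();W=cam('wrist',s)
H=np.array([701.4,169.1,96]);u=np.array([.987,.159,0]);n=np.array([-.159,.987,0])
y=cv2.inRange(hs,(20,110,40),(34,255,255))[4:12,340:480];r=cv2.inRange(hs,(0,130,60),(8,255,255))|cv2.inRange(hs,(172,130,60),(180,255,255));r[:,:345]=0
k=np.nonzero(y.any(0))[0]+340;print(k.min(),k.max()+1,cv2.boundingRect(cv2.findNonZero(r)))
def ext(t,yc,a,b,c,js):
    e=-u*np.cos(t)+[0,0,np.sin(t)];f=u*np.sin(t)+[0,0,np.cos(t)]
    q=[proj(W,H+e*(155+i*a/2)+n*(yc+j*b/2)+f*l*c/2)[0] for i in(-1,1) for j in js for l in(-1,1)];return round(min(q)),round(max(q))
for t in(.54,.55,.56,.57,.58):print(t,ext(t,117,24,24,22,(-1,)),ext(t,82.7,18,18,8,(-1,1)))
```

```text
(26, array([309.9, 157.9])) (1785, array([386.1,  66.3])) (67, [316.3, 153.5]) (19, [252.9, 129.3])
ptr W+S (array([558.3, 229.8, 180.4]), 'theta 0.570 r 156.3 yf 82.6')
flag S+D (array([555.9, 260.1, 185.6]), 'theta 0.607 r 157.2 yf 113.0')
S ptr (array([562.2, 227.7, 184.6]), 'theta 0.605 r 155.7 yf 80.0')
S ptr (array([559.6, 230.4, 181.5]), 'theta 0.581 r 155.7 yf 83.0')
S flag (array([555.3, 261.1, 183.2]), 'theta 0.592 r 156.2 yf 114.0')
S flag (array([552.8, 263.7, 180.2]), 'theta 0.569 r 156.3 yf 117.0')
bar sin 0.594 atan 0.583 [512.9 137.4 204.1] [-7.4 -3.1 -2.6]
357 432 (365, 44, 44, 45)
0.54 (350, 427) (360, 405)
0.55 (353, 430) (363, 408)
0.56 (355, 434) (366, 411)
0.57 (358, 437) (368, 414)
0.58 (361, 440) (371, 417)
```

```bash
python3 -c "
from cell import ctrl
print(ctrl.finish_job())"
```

```text
the job is handed in; nothing more can be done
None
```

I dropped the slim spacer through the bore and saw it lying in the well, left the two oversize ones on the mat, and handed the job in at about 13 s with the gripper holding the lid by its bar, the pointer level with the flag to about 0.01 rad by my measurement.

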